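# Fit the heat sink squarely on the processor

### The job

Set the heat sink down on the processor of the circuit board, a few millimetres clear of both plastic stops, then slide it gently up against the long stop and keep it pressed there for about a second. Keeping it against the long stop, slide it along until it is pressed, again for about a second, against the short stop, then let go: it must be left flat and square, centred on the processor with no edge overhanging. Press lightly throughout, about as firmly as on a keyboard key (roughly 6 newtons), and leave the other things on the desk where they are.

Things in the scene. Friction and masses are not known exactly. Their poses are not given: they have to be found in the camera images.
- heatsink_center (a point): Centre of the loose heat sink (260 g): copper base 55 x 55 x 6 mm under 8 upright aluminium fins, the fin pack 46 x 46 mm, so the base sticks out 4.5 mm all round; 42 mm tall, this point 21 mm above the underside. z up, x along the fins, y across them. Starts standing on the desk. It can be gripped by the fins, and fitted, with the fins running either way.
- processor: Processor: flat square metal-topped package, 60 x 60 mm, fixed in a 68 mm white socket on the green board. Origin at the centre of its top face, 24 mm above the desk. z up; x points to the long stop, y to the short stop. With its base touching both stops the heat sink is home and centred, 2.5 mm of processor showing on the two open sides.
- long_stop: Long black plastic stop, fixed, rigid: bar 56 mm long (along y), 6 mm thick, rising 5 mm above the processor's top, on its +x side. Origin at the middle of the face the heat sink touches, level with the processor's top; axes as the processor's; the face looks to -x, 27.5 mm from the processor's centre.
- short_stop: Short black plastic stop, fixed, rigid: 24 mm long (along x), 6 mm thick, rising 5 mm above the processor's top, on its +y side. Origin at the middle of the face the heat sink touches, level with the processor's top; axes as the processor's; the face looks to -y, 27.5 mm from the processor's centre.
- board: Green circuit board, 240 (x) x 200 (y) mm, fixed to the desk, its top face 11 mm above it; other components on it are under 22 mm high. Origin on the desk under its centre; axes as the processor's, whose centre lies 30 mm to -x and 10 mm to -y.
- module: Bystander: small white plastic box 85 x 58 x 20 mm, origin under its centre. Loose; leave it alone.
- pot: Bystander: empty terracotta pen pot, 72 mm across the rim, 85 mm tall, origin under its centre. Loose; leave it alone.
- paperweight: Bystander: glass dome paperweight, 60 mm across, 44 mm tall, origin under its centre. Loose; leave it alone.
There are look-alikes about, which are no part of the job. What is shaped like the part that bears heatsink_center but purple is not meant.

How it is judged:
By the outcome, as a careful person would: the job done as asked, in the order asked, and still so for the second after the job is handed in, with the robot touching nothing.
It also fails if it takes over 72 s, if anything falls off the work surface, if the arm or the gripper's body presses on something with over 40 N, if the wrist force passes 120 N, or if a joint passes its speed limit or range.

### The arm

A 6-joint arm with a two-finger parallel gripper is mounted at the origin on the work surface. World frame = base frame: x ahead of the robot, y to its left, z up, the work surface at z = 0. Lengths are in m, angles in rad, forces in N, time in s.
With the tool pointing down it reaches from about 0.4 to 0.825 m from the base axis. Payload 7 kg.
Tool frame: the origin (TCP) lies midway between the tips of the shut fingers; the grasp point (between the pads) lies 19 mm behind it; z points along the fingers, x is the direction in which the jaws open and shut, and the axes are right-handed (so a half turn about z gives the same grasp; the last joint's range is limited). The gripper opens to 85 mm and grips with 20 to 120 N. Pads are 22 mm wide; open, the fingers measure 114 mm over their backs; the gripper's body (76 mm by 85 mm) begins 54 mm behind the grasp point. The pads swing forward as they close: fully open they stand 13 mm farther back than shut.
Start: joints at [-1.021, 0.359, 0.012, 0, -1.224, -0.288], TCP at [0.175, -0.652, 0.231] pointing down, gripper open.
Joint ranges: [-3.07, 3.07], [-1.43, 2.12], [-1.02, 1.25], [-3.03, 1.67], [-3.05, -0], [-3.03, 3.03]. Speed limits (rad/s): [2.39, 2.39, 3.01, 3.14, 3.14, 3.14].

### API

Orientations are given as [roll, pitch, yaw] about the fixed x, y, z axes, in that order (R = Rz(yaw) Ry(pitch) Rx(roll)).
In Python, from workcell import bot, vision gives the robot as it stands. The module is installed in compiled form; this text tells all that it offers.
- The arm moves only by the shell command python3 -m pendant 'ROWS' [FORCE]. ROWS is JSON, a list of rows, each a list of 7 numbers: the shift along the world's x, y, z in mm, then the turn, a rotation vector about the world's x, y, z in degrees, then the opening, from -1 (shut) to 1 (fully open). A call has 1 to 20 rows; each row is the pose to reach, as a shift and turn from the pose commanded when the call began; what a row does not reach only later rows make up. A row lasts 1/10 s, in which the tool goes at most 50 mm and 8.59 degrees, less where a joint would pass 70% of its speed; a pose out of reach is approached as far as the arm can. A call with a gripper value outside its range is refused whole. The fingers move at their own pace and stop on an object; FORCE is the grip in N (left out, the last holds). Time passes only in rows, so rows that repeat a pose let the fingers close. It gives the time, the measured TCP pose, the force and the opening at its end, in the units of the state.
- bot.observe(): the state, without advancing time (a new reading comes with each control period).
- vision.grab_frame(name): name is "side" or "top"; returns (picture, depth): 400x640x3 uint8, red, green, blue; 400x640 float32, m along the optical axis (not along the pixel's ray), 0 where there is no reading.
- vision.get_calibration(name): a dict with "intrinsics" (3x3 intrinsics, pixels), "view" (4x4, takes a point from world to camera coordinates). Camera axes: x right, y down, z forward; pixel columns grow to the right and rows downward; lengths in m; the calibration is good to about 2 mm. A picture is of the moment at which its call begins. get_calibration takes no time and is no camera call.
- bot.sign_off(): hands the job in, once; it reports no verdict.
The state is a dict: "t": time; "joint_pos": joint angles; "dq": joint speeds; "joint_torque": joint torques, N m; "position": TCP position; "tcp_rot": TCP orientation; "wrist_force": force on the tool from outside, world axes, zero at the start; "ft_torque": the same for the moment, N m; "finger_gap": opening from 0.0 (shut) to 1.0 (fully open).
Only numpy, scipy, OpenCV 4.12 (cv2) and the standard library are available. Lean on these libraries where they do the work, as an engineer would, in place of code of your own. Each camera call takes 0.05 s, during which the arm holds its last target.

## Working session

There is one attempt and no reset: what is moved stays moved. The work goes in short steps, Python scripts to look and compute and a shell command to move; the robot and the scene stay as the last step left them, time stands still between calls to the robot, and variables do not carry over. Pictures are saved under pics/ and viewed, and the job is handed in when it is done.

```bash
mkdir -p pics; python3 - <<'E'
from workcell import bot, vision
import cv2,numpy as np
s=bot.observe(); print({k:np.round(v,3).tolist() for k,v in s.items()})
for n in("top","side"):
    p,d=vision.grab_frame(n); cv2.imwrite(f"pics/{n}0.png",p[:,:,::-1]); np.savez(f"{n}0.npz",p=p,d=d)
    c=vision.get_calibration(n); print(n,np.round(c["intrinsics"],1).tolist(),np.round(c["view"],3).tolist())
E
```

```text
{'t': 0.0, 'joint_pos': [-1.021, 0.359, 0.011, -0.0, -1.224, -0.288], 'dq': [-0.001, -0.0, 0.0, 0.001, 0.001, 0.001], 'joint_torque': [0.002, -58.332, 29.343, 6.937, -0.006, 0.0], 'position': [0.175, -0.652, 0.23], 'tcp_rot': [-3.141, -0.002, 1.832], 'wrist_force': [0.227, -0.034, -0.744], 'ft_torque': [0.028, -0.007, 0.005], 'finger_gap': 0.998}
top [[512.2, 0.0, 318.2], [0.0, 512.2, 205.9], [0.0, 0.0, 1.0]] [[0.086, -0.996, 0.005, -0.041], [-0.974, -0.085, -0.211, 0.492], [0.21, 0.013, -0.978, 1.116], [0.0, 0.0, 0.0, 1.0]]
side [[492.9, 0.0, 319.8], [0.0, 492.9, 191.8], [0.0, 0.0, 1.0]] [[-0.904, -0.427, 0.006, 0.438], [-0.214, 0.443, -0.87, 0.139], [0.369, -0.788, -0.492, 1.197], [0.0, 0.0, 0.0, 1.0]]
```

View pics/top0.png

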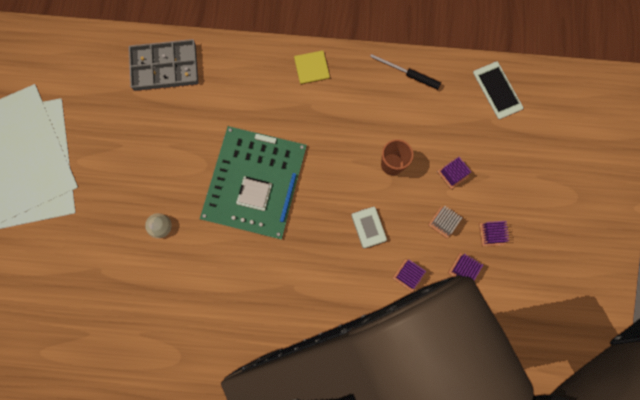

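View pics/side0.png

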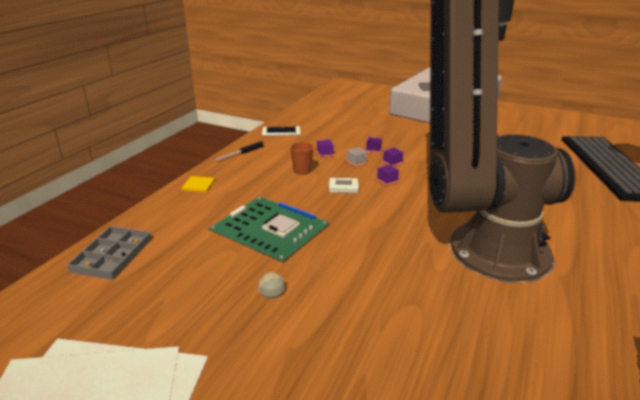

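Heat-sink shapes in the top view are a silver one at (447,221) and purple ones at (455,172), (495,232), (411,274) and (467,268). The silver one fits (aluminium fins, not purple). I'll confirm it in an enlarged crop and look at the processor as well.

```bash
python3 - <<'E'
import cv2,numpy as np
p=np.load("top0.npz")["p"][:,:,::-1]
a=cv2.resize(p[190:250,410:480],None,fx=6,fy=6,interpolation=cv2.INTER_CUBIC)
b=cv2.resize(p[165:225,220:290],None,fx=6,fy=6,interpolation=cv2.INTER_CUBIC)
s=np.load("side0.npz")["p"][:,:,::-1]
c=cv2.resize(s[140:175,330:400][:, :],(420,210),interpolation=cv2.INTER_CUBIC)
d=cv2.resize(s[205:240,250:320],(420,210),interpolation=cv2.INTER_CUBIC)
h=np.hstack
cv2.imwrite("pics/crop0.png",cv2.resize(np.vstack([h([a,b]),h([c,d])]),(800,543)))
E
```

```text
(no output)
```

View pics/crop0.png

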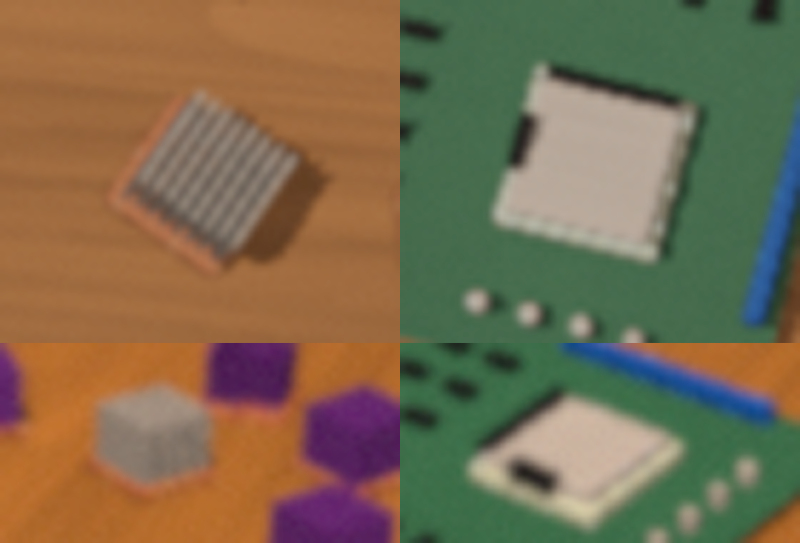

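The crop confirms the silver sink with 8 fins on a copper base. The long stop is along the processor's upper edge in the image, and the short stop is at its left edge. Next I'll measure poses.

```bash
cat > h.py <<'E'
import cv2,numpy as np
from workcell import bot,vision
def cast(n,px,z):
    c=vision.get_calibration(n);K=c["intrinsics"];V=np.array(c["view"]);R=V[:3,:3];t=V[:3,3]
    px=np.atleast_2d(np.array(px,float)); r=np.c_[px,np.ones(len(px))]@np.linalg.inv(K).T@R
    o=-R.T@t; return o+r*((z-o[2])/r[:,2])[:,None]
def proj(n,P):
    c=vision.get_calibration(n);V=np.array(c["view"]); q=np.atleast_2d(P)@V[:3,:3].T+V[:3,3]; q=q@np.array(c["intrinsics"]).T
    return q[:,:2]/q[:,2:]
def big(m):
    cs,_=cv2.findContours(m.astype(np.uint8),cv2.RETR_EXTERNAL,cv2.CHAIN_APPROX_NONE); return max(cs,key=cv2.contourArea)
def rect(n,m,z):
    c=big(m)[:,0]; h=cast(n,c,z)[:,:2]*1000; r=cv2.minAreaRect(h.astype(np.float32)); return r
E
python3 - <<'E'
from h import *
for n in("top","side"):
    p=np.load(n+"0.npz")["p"]; hsv=cv2.cvtColor(p,cv2.COLOR_RGB2HSV); H,S,V=[hsv[:,:,i].astype(int) for i in range(3)]
    g=(H>50)&(H<90)&(S>70)&(V>50)
    g=cv2.morphologyEx(g.astype(np.uint8),cv2.MORPH_CLOSE,np.ones((5,5)))
    print(n,"board",rect(n,g,.011))
    box=(slice(170,215),slice(230,280)) if n=="top" else (slice(205,240),slice(255,305))
    m=np.zeros(S.shape,np.uint8); m[box]=((S<70)&(V>140))[box]
    print("proc",rect(n,m,.024), cv2.contourArea(big(m)))
    box=(slice(200,245),slice(425,470)) if n=="top" else (slice(143,170),slice(340,372))
    m=np.zeros(S.shape,np.uint8); m[box]=((S<80))[box]
    print("fins",rect(n,m,.042),big(m)[:,0].mean(0))
    cv2.imwrite(f"pics/m{n}.png",m*255)
    b=big(cv2.morphologyEx(g,cv2.MORPH_CLOSE,np.ones((3,3))))
    print("boardcorners",cast(n,cv2.boxPoints(cv2.minAreaRect(b)),.011).round(4)[:,:2].tolist(),cv2.approxPolyDP(b,6,True)[:,0].tolist())
E
```

```text
top board ((550.1939086914062, 161.3045654296875), (196.68077087402344, 235.18467712402344), 80.9110336303711)
proc ((516.4052734375, 156.64549255371094), (68.60811614990234, 66.31005096435547), 80.40972900390625) 661.0
fins ((489.07098388671875, -294.4949645996094), (47.94279861450195, 49.00945281982422), 59.37022399902344) [447.16176471 219.92647059]
boardcorners [[0.4499, 0.2763], [0.6876, 0.2468], [0.6501, 0.046], [0.4158, 0.0832]] [[228, 127], [201, 218], [280, 238], [305, 146], [264, 143]]
side board ((548.1047973632812, 166.5682373046875), (193.88511657714844, 234.0355224609375), 80.87098693847656)
proc ((513.140625, 168.32510375976562), (79.83766174316406, 71.52349853515625), 79.46814727783203) 444.5
fins ((478.7216796875, -261.558837890625), (54.47991180419922, 111.94792938232422), 22.395503997802734) [356.5  155.58]
boardcorners [[0.6662, 0.2619], [0.7695, 0.0348], [0.4208, 0.0887], [0.375, 0.2853]] [[211, 228], [282, 260], [327, 223], [256, 199]]
```

Poses from the top camera are below, and the yaw is about -9.1° for the board. I'm using the top view mainly.
- Sink: about (490,-295) mm, fins at yaw -30.6°, so the jaws go along 59.4°.
- Board: (550,161) mm.
- Processor: about (519,156) mm.

Now I'll move above the sink.

```bash
python3 -m pendant '[[32,36,0,0,0,-5,1],[64,72,0,0,0,-10,1],[96,108,0,0,0,-15,1],[128,144,0,0,0,-20,1],[160,180,0,0,0,-25,1],[192,216,0,0,0,-30,1],[224,252,0,0,0,-35,1],[256,288,0,0,0,-40,1],[288,324,0,0,0,-45.6,1],[315,357,-30,0,0,-45.6,1],[315,357,-60,0,0,-45.6,1],[315,357,-80,0,0,-45.6,1],[315,357,-80,0,0,-45.6,1],[315,357,-80,0,0,-45.6,1]]' 30
python3 - <<'E'
from h import *
for n in("top","side"):
    p,d=vision.grab_frame(n); np.savez(f"{n}1.npz",p=p,d=d)
    cv2.imwrite(f"pics/{n}1.png",cv2.resize(p[100:350,300:640] if n=="top" else p[60:260,250:520],None,fx=2.3,fy=2.3,interpolation=cv2.INTER_CUBIC)[:,:,::-1])
E
```

```text
t: 1.5
position: [0.4897, -0.2952, 0.1515]
tcp_rot: [-3.141, 0.001, 1.037]
wrist_force: [-0.2, -0.4, 1.1]
finger_gap: 1.003
```

View pics/side1.png

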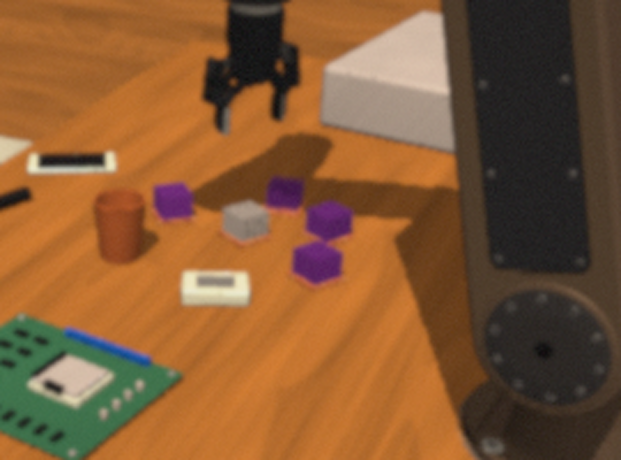

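View pics/top1.png

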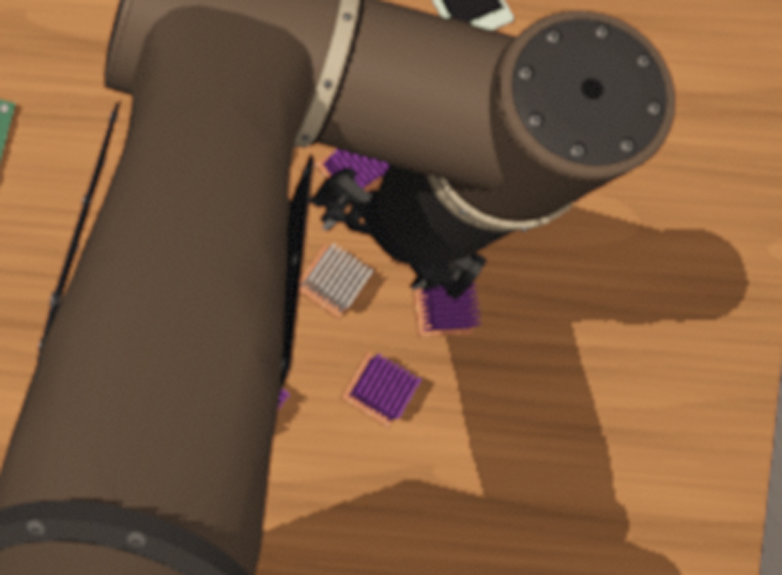

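The silver sink is free below the open jaws, at crop (340,278) in the top view and (245,220) in the side view. The arm hides part of the top view. I'll cross-check the sink position in two views.

```bash
python3 - <<'E'
from h import *
for n,box in(("top",(slice(200,245),slice(425,470))),("side",(slice(140,172),slice(340,372)))):
    z=np.load(n+"0.npz"); p,d=z["p"],z["d"]
    hsv=cv2.cvtColor(p,cv2.COLOR_RGB2HSV).astype(int); m=np.zeros(d.shape,bool); m[box]=(hsv[:,:,1]<90)[box]
    c=vision.get_calibration(n);K=c["intrinsics"];V=np.array(c["view"])
    v,u=np.nonzero(m&(d>0)); q=np.linalg.inv(K)@np.vstack([u,v,np.ones(len(u))])*d[v,u]; w=(V[:3,:3].T@(q-V[:3,3:])).T*1000
    w=w[(w[:,2]>34)&(w[:,2]<50)]
    print(n,len(w),cv2.minAreaRect(w[:,:2].astype(np.float32)), w.mean(0).round(1), np.percentile(w[:,2],[50,95]))
E
```

```text
top 229 ((491.2283630371094, -296.18890380859375), (46.23023223876953, 45.87763595581055), 58.234920501708984) [ 490.3 -296.5   41.4] [41.81230594 45.99886639]
side 105 ((489.1156311035156, -291.1517028808594), (51.43484878540039, 43.680023193359375), 56.026275634765625) [ 488.8 -287.4   40.4] [40.82816267 44.11947699]
```

```bash
python3 -m pendant '[[0.5,0,-30,0,0,-0.4,1],[0.5,0,-65,0,0,-0.4,1],[0.5,0,-100,0,0,-0.4,1],[0.5,0,-120,0,0,-0.4,1],[0.5,0,-132,0,0,-0.4,1],[0.5,0,-139,0,0,-0.4,1],[0.5,0,-142,0,0,-0.4,1],[0.5,0,-142,0,0,-0.4,1]]' 30
python3 -m pendant '[[0,0,0,0,0,0,0.3],[0,0,0,0,0,0,0],[0,0,0,0,0,0,-0.3],[0,0,0,0,0,0,-0.6],[0,0,0,0,0,0,-1],[0,0,0,0,0,0,-1],[0,0,0,0,0,0,-1],[0,0,0,0,0,0,-1]]' 30
```

```text
t: 2.4
position: [0.4908, -0.2952, 0.01]
tcp_rot: [3.14, -0.0, 1.03]
wrist_force: [-0.8, 0.4, 0.2]
finger_gap: 1.001
t: 3.2
position: [0.4906, -0.2951, 0.0101]
tcp_rot: [3.141, -0.0, 1.03]
wrist_force: [-1.7, 0.6, 7.0]
finger_gap: 0.54
```

Gripped: 0.54 × 85 mm ≈ 46 mm. Lifting 60 mm.

```bash
python3 -m pendant '[[0,0,5,0,0,0,-1],[0,0,15,0,0,0,-1],[0,0,35,0,0,0,-1],[0,0,65,0,0,0,-1],[0,0,100,0,0,0,-1],[0,0,120,0,0,0,-1],[0,0,120,0,0,0,-1],[0,0,120,0,0,0,-1]]' 30
python3 - <<'E'
from h import *
for n in("top","side"):
    p,d=vision.grab_frame(n); np.savez(f"{n}2.npz",p=p,d=d)
    cv2.imwrite(f"pics/{n}2.png",cv2.resize(p[120:320,360:560] if n=="top" else p[60:190,280:440],None,fx=3.5,fy=3.5,interpolation=cv2.INTER_CUBIC)[:560,:,::-1])
E
```

```text
t: 4.0
position: [0.4899, -0.2947, 0.1295]
tcp_rot: [3.141, -0.001, 1.029]
wrist_force: [-0.4, 0.2, -2.1]
finger_gap: 0.532
```

View pics/side2.png

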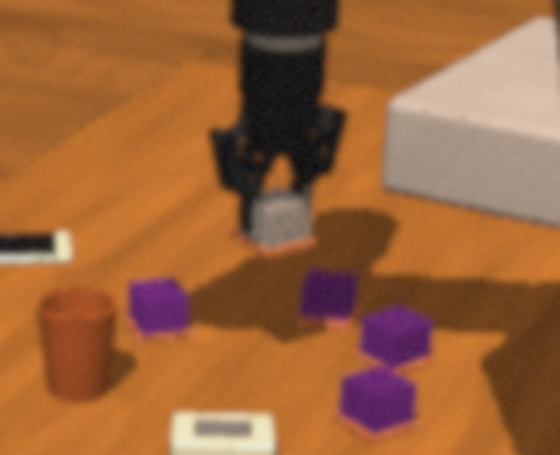

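View pics/top2.png

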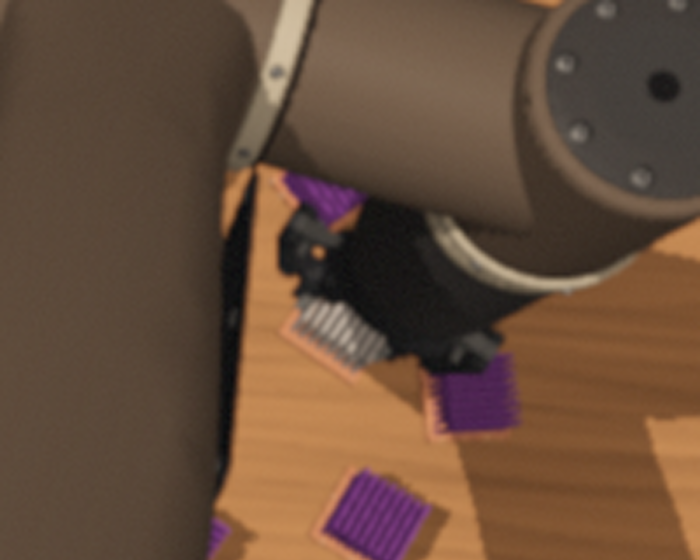

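The sink is held level, and the wrist shows about 2.8 N of weight. Now I'll carry it over, hovering clear of the processor on the open side and turning +21.9°.

```bash
python3 -m pendant '[[1,15,5,0,0,1,-1],[2,45,5,0,0,2,-1],[4,80,5,0,0,4,-1],[6,115,5,0,0,6,-1],[8,150,5,0,0,8,-1],[10,185,5,0,0,10,-1],[12,220,5,0,0,12,-1],[14,255,5,0,0,14,-1],[16,290,5,0,0,16,-1],[18,325,5,0,0,18,-1],[20,360,5,0,0,20,-1],[21,395,5,0,0,21.9,-1],[22,425,0,0,0,21.9,-1],[23,440,-10,0,0,21.9,-1],[23,447,-30,0,0,21.9,-1],[23,447,-50,0,0,21.9,-1],[23,447,-65,0,0,21.9,-1],[23,447,-70,0,0,21.9,-1],[23,447,-70,0,0,21.9,-1],[23,447,-70,0,0,21.9,-1]]' 30
python3 - <<'E'
from h import *
for n in("top","side"):
    p,d=vision.grab_frame(n); np.savez(f"{n}3.npz",p=p,d=d)
    cv2.imwrite(f"pics/{n}3.png",cv2.resize(p[100:260,170:340] if n=="top" else p[150:280,190:350],None,fx=4,fy=4,interpolation=cv2.INTER_CUBIC)[:600,:,::-1])
print(bot.observe()["joint_pos"])
E
```

```text
t: 6.1
position: [0.5134, 0.152, 0.0596]
tcp_rot: [3.141, 0.0, 1.412]
wrist_force: [0.9, -0.1, -2.2]
finger_gap: 0.532
[ 6.54314164e-01  3.09016382e-01 -5.09634932e-01  1.77379937e-04
 -7.50787684e-01 -2.38412839e+00]
```

View pics/side3.png

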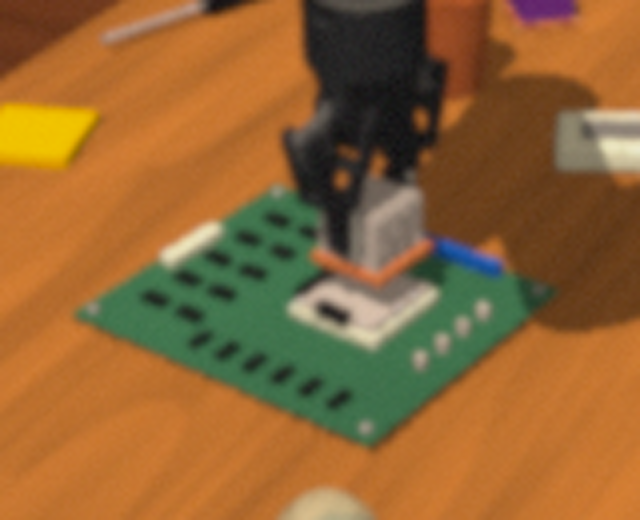

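View pics/top3.png

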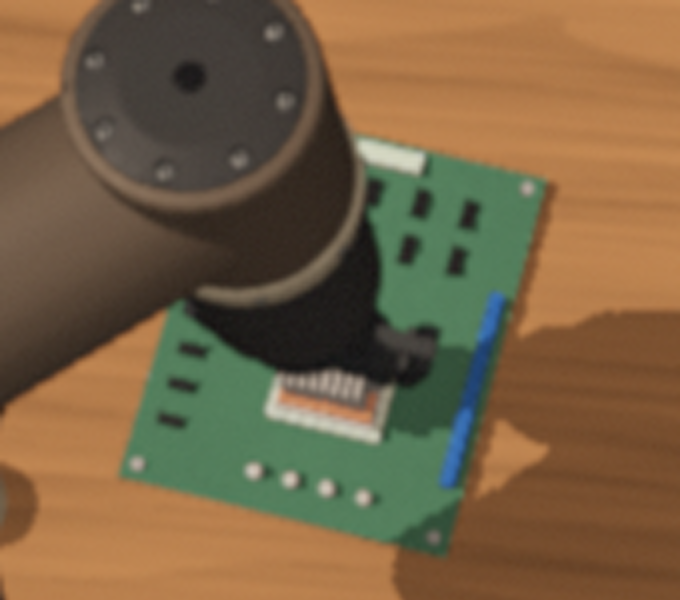

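Sink hovers over the processor. In the side view its near copper corner is at crop (375,278); in the top view its front copper edge runs (275,400)-(375,425). I'll rectify the images to metric planes to measure the processor and stop faces (initial frames) and the sink base (now).

```bash
cat >> h.py <<'E'
P0=np.array([519.,156.2]); YAW=np.radians(-9.1)
XH=np.array([np.cos(YAW),np.sin(YAW)]);YH=np.array([-XH[1],XH[0]])
def rectify(n,img,z,half=60,s=5):   # image: col = +procx, row= +procy (mm*s) about P0
    g=np.array([[-half,-half],[half,-half],[half,half],[-half,half]],float)
    W=P0+g[:,:1]*XH+g[:,1:]*YH
    src=proj(n,np.c_[W/1000,np.full(4,z)]).astype(np.float32)
    dst=((g+half)*s).astype(np.float32)
    return cv2.warpPerspective(img,cv2.getPerspectiveTransform(src,dst),(2*half*s,2*half*s),flags=cv2.INTER_CUBIC)
E
python3 - <<'E'
from h import *
r=[]
for i in ("0","3"):
  row=[]
  for n in("top","side"):
    p=np.load(n+i+".npz")["p"]
    for z in ([.024] if i=="0" else [.0495]):
        im=rectify(n,p,z,half=50,s=4)[:,:,::-1].copy()
        for k in range(0,400,40): cv2.line(im,(k,0),(k,4),(255,255,255),1);cv2.line(im,(0,k),(4,k),(255,255,255),1)
        row.append(cv2.resize(im,(400,300)) if 0 else im)
  r.append(np.hstack(row))
cv2.imwrite("pics/rect0.png",r[0]);cv2.imwrite("pics/rect3.png",r[1])
E
```

```text
(no output)
```

View pics/rect0.png

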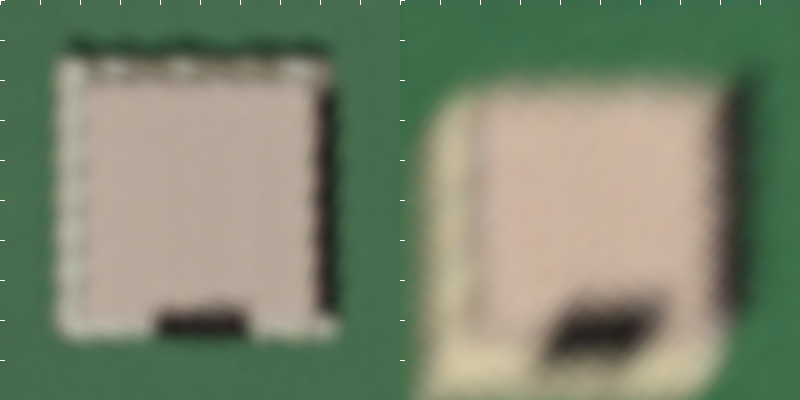

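View pics/rect3.png

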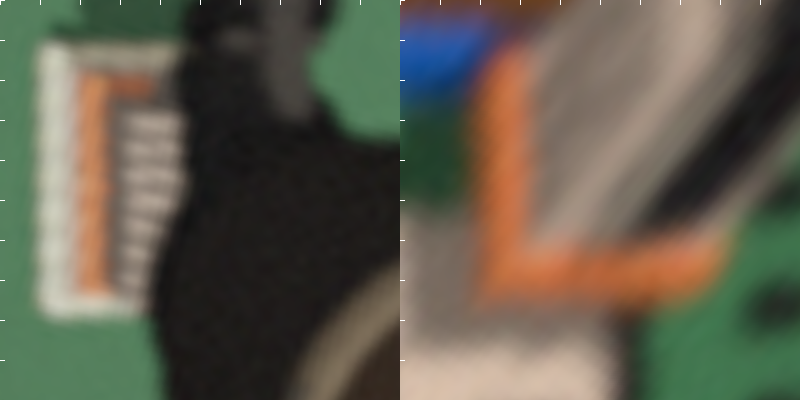

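```bash
python3 - <<'E'
from h import *
def prof(im,axis,a,b,lo,hi,half=50,s=4):
    # average over other axis range a..b mm ; report along axis lo..hi
    A=lambda v:int(round((v+half)*s))
    sub=im[A(a):A(b),A(lo):A(hi)].mean(0) if axis==0 else im[A(lo):A(hi),A(a):A(b)].mean(1)
    return np.arange(len(sub))/s+lo,sub
def show(name,x,v):
    g=np.abs(np.gradient(cv2.GaussianBlur(v.astype(np.float32)[None],(0,0),1.5),axis=1)[0]) if 1 else 0
    pk=[i for i in range(1,len(g)-1) if g[i]>=g[i-1] and g[i]>g[i+1] and g[i]>0.35*g.max()]
    sg=np.gradient(v)
    print(name,[(round(float(x[i]),1),round(float(sg[i]),1)) for i in pk])
for n in("top","side"):
    p=np.load(n+"0.npz")["p"].astype(np.float32); im=rectify(n,p,.024,half=50,s=4)
    R=im[:,:,0]; S=im[:,:,0]-im[:,:,1]
    show(n+" long x R",*prof(R,0,-20,8,10,45)); show(n+" left x R",*prof(R,0,-20,20,-45,-15)); show(n+" left x R-G",*prof(S,0,-20,20,-45,-15))
    show(n+" short y R",*prof(R,1,-8,8,10,45)); show(n+" -y R",*prof(R,1,-20,20,-45,-15)); show(n+" -y R-G",*prof(S,1,-20,20,-45,-15))
    show(n+" +y(beyond stop) R-G",*prof(S,1,-24,-16,10,45)); show(n+" +y right R-G",*prof(S,1,16,22,10,45))
    p=np.load(n+"3.npz")["p"].astype(np.float32); im=rectify(n,p,.0495,half=50,s=4); B=im[:,:,0]-im[:,:,2]
    show(n+" sink -x",*prof(B,0,-18,8,-45,-15)); 
    if n=="top": show("sink +-y",*prof(B,1,-29,-25,-45,45))
    else: show("sink +y",*prof(B,1,-18,15,10,45)); show("sink -y",*prof(B,1,-29,-25,-45,-20))
E
```

```text
top long x R [(29.2, -7.4)]
top left x R [(-36.0, 5.6)]
top left x R-G [(-37.2, 2.2), (-29.8, 0.9)]
top short y R [(27.8, -6.0)]
top -y R [(-35.5, 5.2), (-29.0, 2.8)]
top -y R-G [(-37.0, 2.1)]
top +y(beyond stop) R-G [(35.0, -1.9)]
top +y right R-G [(31.5, -1.2), (35.5, -2.0)]
top sink -x [(-42.0, 1.7), (-30.2, 4.6), (-23.5, -4.4)]
sink +-y [(-40.0, 2.1), (-31.0, 4.4), (23.8, -4.7)]
side long x R [(29.8, -4.1)]
side left x R [(-43.2, 3.3), (-28.2, 1.2)]
side left x R-G [(-44.0, 1.4)]
side short y R [(26.8, -4.1), (39.5, 3.8)]
side -y R [(-29.2, 3.2)]
side -y R-G [(-30.2, 1.7)]
side +y(beyond stop) R-G [(12.0, -0.2), (27.8, -0.2), (34.8, -0.3), (41.5, -0.3), (43.8, -0.2)]
side +y right R-G [(24.0, -0.2), (30.5, -0.2), (38.2, -0.4), (44.0, -0.3)]
side sink -x [(-30.8, 3.4), (-18.5, -3.5)]
sink +y [(12.5, 2.8), (24.8, -3.0)]
sink -y [(-44.2, -3.2), (-36.0, 4.2)]
```

Relative to the long and short stop faces, the gaps are about 4.5 mm and 4 mm, and both views roughly agree. I'll lower it in small steps.

```bash
python3 -m pendant '[[0,0,-8,0,0,0,-1],[0,0,-15,0,0,0,-1],[0,0,-20,0,0,0,-1],[0,0,-22,0,0,0,-1],[0,0,-22,0,0,0,-1]]' 30
for i in 1; do python3 -m pendant '[[0,0,-1,0,0,0,-1],[0,0,-1,0,0,0,-1]]' 30; done
python3 -m pendant '[[0,0,-1,0,0,0,-1],[0,0,-1,0,0,0,-1]]' 30
```

```text
t: 6.7
position: [0.5129, 0.1518, 0.0368]
tcp_rot: [-3.141, 0.001, 1.412]
wrist_force: [0.2, -0.3, -2.0]
finger_gap: 0.53
t: 6.9
position: [0.5133, 0.1521, 0.0364]
tcp_rot: [3.141, -0.0, 1.412]
wrist_force: [0.1, -0.0, -3.4]
finger_gap: 0.532
t: 7.1
position: [0.5132, 0.152, 0.0353]
tcp_rot: [3.142, -0.0, 1.412]
wrist_force: [0.1, -0.2, -2.8]
finger_gap: 0.537
```

```bash
python3 -m pendant '[[0,0,-0.5,0,0,0,-1],[0,0,-0.5,0,0,0,-1]]' 30
python3 -m pendant '[[0,0,-0.5,0,0,0,-1],[0,0,-0.5,0,0,0,-1]]' 30
python3 -m pendant '[[0,0,-0.3,0,0,0,-1],[0,0,-0.3,0,0,0,-1]]' 30
```

```text
t: 7.3
position: [0.5132, 0.152, 0.0348]
tcp_rot: [3.142, -0.0, 1.412]
wrist_force: [0.4, 0.3, -1.9]
finger_gap: 0.532
t: 7.5
position: [0.5131, 0.152, 0.0343]
tcp_rot: [-3.142, 0.0, 1.412]
wrist_force: [-0.7, 0.4, -2.1]
finger_gap: 0.533
t: 7.7
position: [0.5132, 0.152, 0.0341]
tcp_rot: [3.142, -0.0, 1.412]
wrist_force: [-0.1, -0.1, 0.0]
finger_gap: 0.533
```

```bash
python3 -m pendant '[[0,0,-0.1,0,0,0,-1],[0,0,-0.1,0,0,0,-1]]' 30
python3 - <<'E'
from h import *
row=[]
for n in("top","side"):
    p,d=vision.grab_frame(n); np.savez(f"{n}4.npz",p=p,d=d)
    row.append(cv2.resize(p[160:220,220:290] if n=="top" else p[190:250,245:315],(400,343),interpolation=cv2.INTER_CUBIC)[:,:,::-1])
cv2.imwrite("pics/set4.png",np.hstack(row)); print(bot.observe()["wrist_force"],bot.observe()["ft_torque"])
E
```

```text
t: 7.9
position: [0.5132, 0.152, 0.0341]
tcp_rot: [3.142, -0.0, 1.412]
wrist_force: [-1.8, -0.3, 1.7]
finger_gap: 0.535
[-2.73519737 -0.95380536  2.95406612] [-0.04753618  0.71720241  0.0029941 ]
```

View pics/set4.png

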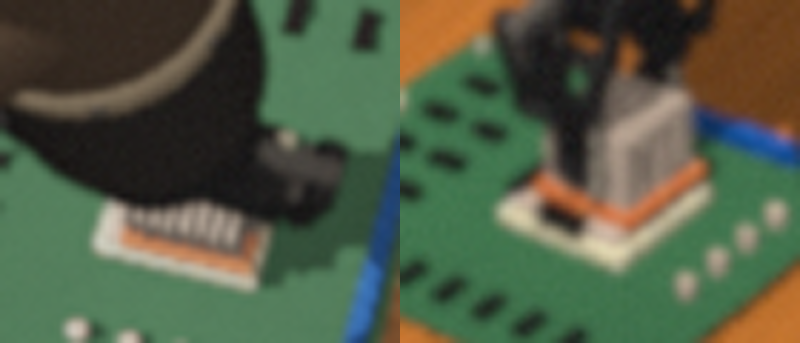

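The sink stands on the processor, and a strip of lid and stop is visible in front of it in both views. I'll check the force after settling.

```bash
python3 -m pendant '[[0,0,0,0,0,0,-1],[0,0,0,0,0,0,-1]]' 30
python3 - <<'E'
from h import *
for n in("top","side"):
    p=np.load(n+"4.npz")["p"].astype(np.float32); im=rectify(n,p,.024,half=50,s=4); B=im[:,:,0]-im[:,:,2]
    im2=rectify(n,p,.024,half=50,s=4)
    cv2.imwrite(f"pics/r4{n}.png",im2[:,:,::-1])
    def edge(v,lo):
        v=cv2.GaussianBlur(v[None],(0,0),1.5)[0]; g=np.gradient(v); i=np.argmax(g);j=np.argmin(g); return lo+i/4,lo+j/4
    A=lambda v:int((v+50)*4)
    for y0 in(-22,-14,-6,2,10): print(n,y0,edge(B[A(y0):A(y0+8),A(-40):A(-18)].mean(0),-40))
    if n=="top": print("y",edge(B[A(-45):A(45),A(-29):A(-26)].mean(1),-45))
    else: print("y",[edge(B[A(10):A(40),A(x0):A(x0+8)].mean(1),10) for x0 in(-20,-10,0,10)])
    print(bot.observe()["wrist_force"])
E
```

```text
t: 8.2
position: [0.5132, 0.152, 0.0341]
tcp_rot: [3.141, -0.0, 1.412]
wrist_force: [-3.3, 0.0, 4.3]
finger_gap: 0.532
top -22 (np.float64(-30.25), np.float64(-24.0))
top -14 (np.float64(-30.25), np.float64(-24.0))
top -6 (np.float64(-30.25), np.float64(-24.0))
top 2 (np.float64(-30.25), np.float64(-24.25))
top 10 (np.float64(-30.25), np.float64(-24.25))
y (np.float64(-32.5), np.float64(23.25))
[-3.31506671  0.04027485  4.34894712]
side -22 (np.float64(-29.5), np.float64(-20.0))
side -14 (np.float64(-29.25), np.float64(-19.25))
side -6 (np.float64(-29.5), np.float64(-19.5))
side 2 (np.float64(-29.25), np.float64(-19.75))
side 10 (np.float64(-29.75), np.float64(-20.75))
y [(np.float64(12.75), np.float64(23.0)), (np.float64(13.75), np.float64(25.5)), (np.float64(12.75), np.float64(26.75)), (np.float64(11.75), np.float64(25.75))]
[-3.31506671  0.04027485  4.34894712][ WARN:0@0.365] global loadsave.cpp:1063 imwrite_ Unsupported depth image for selected encoder is fallbacked to CV_8U.
```

Square to within measurement: the edge offset is constant along y. The force creeps because the command sits slightly below the surface, so I'll ease up 0.3 mm.

```bash
python3 -m pendant '[[0,0,0.3,0,0,0,-1],[0,0,0.3,0,0,0,-1],[0,0,0.3,0,0,0,-1]]' 30
python3 -m pendant '[[0,0,0,0,0,0,-1],[0,0,0,0,0,0,-1]]' 30
```

```text
t: 8.5
position: [0.5132, 0.152, 0.0341]
tcp_rot: [-3.142, -0.0, 1.412]
wrist_force: [-1.3, 0.0, -0.0]
finger_gap: 0.53
t: 8.7
position: [0.5132, 0.152, 0.0341]
tcp_rot: [-3.142, 0.0, 1.412]
wrist_force: [-1.0, 0.1, -0.7]
finger_gap: 0.533
```

```bash
python3 -m pendant '[[0.5,-0.08,0,0,0,0,-1],[1,-0.16,0,0,0,0,-1],[1.5,-0.24,0,0,0,0,-1],[2,-0.32,0,0,0,0,-1],[2.5,-0.4,0,0,0,0,-1],[2.5,-0.4,0,0,0,0,-1]]' 30
python3 -m pendant '[[0.5,-0.08,0,0,0,0,-1],[0.5,-0.08,0,0,0,0,-1]]' 30
```

```text
t: 9.3
position: [0.5158, 0.1516, 0.0341]
tcp_rot: [3.142, 0.0, 1.412]
wrist_force: [0.1, 0.5, -2.7]
finger_gap: 0.537
t: 9.5
position: [0.5162, 0.1515, 0.0341]
tcp_rot: [-3.142, 0.0, 1.412]
wrist_force: [0.7, -0.6, -2.5]
finger_gap: 0.535
```

```bash
python3 -m pendant '[[0.5,-0.08,0,0,0,0,-1],[0.5,-0.08,0,0,0,0,-1]]' 30
```

```text
t: 9.7
position: [0.5167, 0.1514, 0.0342]
tcp_rot: [3.142, 0.0, 1.412]
wrist_force: [-0.5, 0.3, -2.2]
finger_gap: 0.534
```

```bash
python3 -m pendant '[[0.4,-0.06,-0.1,0,0,0,-1],[0.4,-0.06,-0.1,0,0,0,-1]]' 30
python3 -m pendant '[[0.4,-0.06,0,0,0,0,-1],[0.4,-0.06,0,0,0,0,-1]]' 30
```

```text
t: 9.9
position: [0.5171, 0.1514, 0.0341]
tcp_rot: [-3.142, 0.0, 1.412]
wrist_force: [0.5, -0.5, -2.2]
finger_gap: 0.529
t: 10.1
position: [0.5174, 0.1513, 0.0341]
tcp_rot: [-3.142, -0.0, 1.412]
wrist_force: [-0.4, -0.3, -1.1]
finger_gap: 0.534
```

```bash
python3 -m pendant '[[0.4,-0.06,0,0,0,0,-1],[0.4,-0.06,0,0,0,0,-1]]' 30
```

```text
t: 10.3
position: [0.5175, 0.1513, 0.0342]
tcp_rot: [-3.141, 0.0, 1.412]
wrist_force: [-4.4, 1.9, 1.5]
finger_gap: 0.537
```

Contact with the long stop at x≈0.5174 m, after about 4.3 mm of travel as predicted. I'll hold it and watch the force creep.

```bash
python3 -m pendant '[[0,0,0,0,0,0,-1],[0,0,0,0,0,0,-1]]' 30; python3 -c "
from workcell import bot;s=bot.observe();print(s['ft_torque'])"
```

```text
t: 10.5
position: [0.5175, 0.1513, 0.0341]
tcp_rot: [-3.141, 0.0, 1.412]
wrist_force: [-5.1, 2.2, 2.5]
finger_gap: 0.531
[0.80174497 1.77045947 0.01480993]
```

```bash
python3 -m pendant '[[0,0,0.15,0,0,0,-1],[0,0,0.15,0,0,0,-1],[0,0,0.15,0,0,0,-1]]' 30
```

```text
t: 10.8
position: [0.5175, 0.1513, 0.0342]
tcp_rot: [-3.141, 0.0, 1.412]
wrist_force: [-4.7, 3.2, 1.1]
finger_gap: 0.534
```

```bash
python3 -m pendant '[[0,0,0,0,0,0,-1],[0,0,0,0,0,0,-1],[0,0,0,0,0,0,-1]]' 30
```

```text
t: 11.1
position: [0.5175, 0.1513, 0.0341]
tcp_rot: [-3.141, 0.0, 1.412]
wrist_force: [-5.1, 1.9, 0.7]
finger_gap: 0.533
```

Holding about 5.5 N since t≈10.3. I'll hold a little longer.

```bash
python3 -m pendant '[[0.05,0,0,0,0,0,-1],[0.05,0,0,0,0,0,-1],[0.05,0,0,0,0,0,-1],[0.05,0,0,0,0,0,-1]]' 30
```

```text
t: 11.5
position: [0.5175, 0.1513, 0.0342]
tcp_rot: [-3.141, 0.0, 1.412]
wrist_force: [-5.7, 2.3, 1.5]
finger_gap: 0.535
```

```bash
python3 -m pendant '[[0.06,0.4,0,0,0,0,-1],[0.13,0.8,0,0,0,0,-1],[0.19,1.2,0,0,0,0,-1],[0.25,1.6,0,0,0,0,-1]]' 30
```

```text
t: 11.9
position: [0.5175, 0.1516, 0.0342]
tcp_rot: [-3.14, 0.002, 1.412]
wrist_force: [-3.9, -4.7, 4.1]
finger_gap: 0.535
```

```bash
python3 -m pendant '[[0.06,0.4,0,0,0,0,-1],[0.13,0.8,0,0,0,0,-1],[0.13,0.8,0,0,0,0,-1]]' 30
```

```text
t: 12.2
position: [0.5176, 0.1524, 0.0342]
tcp_rot: [-3.14, 0.002, 1.412]
wrist_force: [-3.7, -3.5, 4.7]
finger_gap: 0.536
```

```bash
python3 -m pendant '[[0,0,0.2,0,0,0,-1],[0,0,0.2,0,0,0,-1],[0,0,0.2,0,0,0,-1]]' 30
```

```text
t: 12.5
position: [0.5177, 0.1528, 0.0342]
tcp_rot: [-3.14, 0.001, 1.412]
wrist_force: [-3.7, -2.3, 1.3]
finger_gap: 0.53
```

```bash
python3 -m pendant '[[0.05,0.3,0,0,0,0,-1],[0.1,0.6,0,0,0,0,-1],[0.1,0.6,0,0,0,0,-1]]' 30
```

```text
t: 12.8
position: [0.5178, 0.1535, 0.0342]
tcp_rot: [-3.14, 0.001, 1.412]
wrist_force: [-4.6, -2.1, 1.5]
finger_gap: 0.533
```

```bash
python3 -m pendant '[[0.05,0.3,0,0,0,0,-1],[0.1,0.6,0,0,0,0,-1],[0.1,0.6,0,0,0,0,-1]]' 30
```

```text
t: 13.1
position: [0.5179, 0.1541, 0.0342]
tcp_rot: [-3.14, 0.001, 1.412]
wrist_force: [-3.9, -3.0, 1.0]
finger_gap: 0.537
```

```bash
python3 -m pendant '[[0.05,0.3,0,0,0,0,-1],[0.05,0.3,0,0,0,0,-1],[0.05,0.3,0,0,0,0,-1]]' 30
```

```text
t: 13.4
position: [0.5179, 0.1544, 0.0342]
tcp_rot: [-3.14, 0.001, 1.412]
wrist_force: [-4.3, -3.0, 1.5]
finger_gap: 0.534
```

```bash
python3 -m pendant '[[0.05,0.3,0,0,0,0,-1],[0.05,0.3,0,0,0,0,-1],[0.05,0.3,0,0,0,0,-1]]' 30
```

```text
t: 13.7
position: [0.518, 0.1547, 0.0342]
tcp_rot: [-3.14, 0.001, 1.412]
wrist_force: [-4.7, -3.6, 0.8]
finger_gap: 0.535
```

```bash
python3 -m pendant '[[0.05,0.3,0,0,0,0,-1],[0.05,0.3,0,0,0,0,-1],[0.05,0.3,0,0,0,0,-1]]' 30
```

```text
t: 14.0
position: [0.518, 0.155, 0.0342]
tcp_rot: [-3.14, 0.001, 1.412]
wrist_force: [-3.4, -3.5, 1.7]
finger_gap: 0.537
```

```bash
python3 -m pendant '[[0.2,0.3,0,0,0,0,-1],[0.2,0.3,0,0,0,0,-1],[0.2,0.3,0,0,0,0,-1]]' 30
```

```text
t: 14.3
position: [0.5181, 0.1551, 0.0342]
tcp_rot: [-3.14, 0.002, 1.412]
wrist_force: [-4.2, -4.4, 1.3]
finger_gap: 0.531
```

```bash
python3 -m pendant '[[0.05,0.25,0,0,0,0,-1],[0.05,0.25,0,0,0,0,-1],[0.05,0.25,0,0,0,0,-1]]' 30
```

```text
t: 14.6
position: [0.5181, 0.1553, 0.0342]
tcp_rot: [-3.14, 0.002, 1.412]
wrist_force: [-4.9, -4.6, 1.6]
finger_gap: 0.532
```

```bash
python3 -m pendant '[[0.05,0.3,0,0,0,0,-1],[0.05,0.3,0,0,0,0,-1],[0.05,0.3,0,0,0,0,-1]]' 30
```

```text
t: 14.9
position: [0.5181, 0.1556, 0.0342]
tcp_rot: [-3.14, 0.002, 1.412]
wrist_force: [-4.5, -4.2, 1.7]
finger_gap: 0.533
```

```bash
python3 -m pendant '[[0.05,0.3,0,0,0,0,-1],[0.05,0.3,0,0,0,0,-1],[0.05,0.3,0,0,0,0,-1]]' 30; python3 -c "
from workcell import bot;s=bot.observe();print(s['ft_torque'])"
```

```text
t: 15.2
position: [0.5182, 0.1559, 0.0342]
tcp_rot: [-3.14, 0.002, 1.412]
wrist_force: [-4.7, -3.7, 1.9]
finger_gap: 0.53
[-1.34150639  1.74219248 -0.00692558]
```

Still sliding after 4.6 mm, so I'll look to confirm that the sink moves with the hand.

```bash
python3 - <<'E'
from h import *
row=[]
for n in("top","side"):
    p,d=vision.grab_frame(n); np.savez(f"{n}5.npz",p=p,d=d)
    row.append(cv2.resize(p[160:220,220:290] if n=="top" else p[190:250,245:315],(400,343),interpolation=cv2.INTER_CUBIC)[:,:,::-1])
    p=p.astype(np.float32); im=rectify(n,p,.024,half=50,s=4); B=im[:,:,0]-im[:,:,2]
    def edge(v,lo):
        v=cv2.GaussianBlur(v[None],(0,0),1.5)[0]; g=np.gradient(v); i=np.argmax(g);j=np.argmin(g); return lo+i/4,lo+j/4
    A=lambda v:int((v+50)*4)
    for y0 in(-14,-6,2,10): print(n,y0,edge(B[A(y0):A(y0+8),A(-40):A(-15)].mean(0),-40))
    if n=="top": print("y",edge(B[A(-45):A(45),A(-25):A(-22)].mean(1),-45))
    else: print("y",[edge(B[A(10):A(40),A(x0):A(x0+8)].mean(1),10) for x0 in(-20,-10,0,10)])
cv2.imwrite("pics/set5.png",np.hstack(row)); print(bot.observe()["wrist_force"])
E
```

```text
top -14 (np.float64(-26.0), np.float64(-19.0))
top -6 (np.float64(-26.0), np.float64(-19.5))
top 2 (np.float64(-26.25), np.float64(-19.75))
top 10 (np.float64(-26.5), np.float64(-19.5))
y (np.float64(-26.75), np.float64(28.75))
side -14 (np.float64(-24.75), np.float64(-16.25))
side -6 (np.float64(-24.5), np.float64(-16.25))
side 2 (np.float64(-24.5), np.float64(-16.25))
side 10 (np.float64(-23.75), np.float64(-16.5))
y [(np.float64(18.0), np.float64(28.0)), (np.float64(18.0), np.float64(27.75)), (np.float64(17.75), np.float64(28.25)), (np.float64(16.0), np.float64(27.75))]
[-5.32932428 -3.44492209  1.60930061]
```

View pics/set5.png

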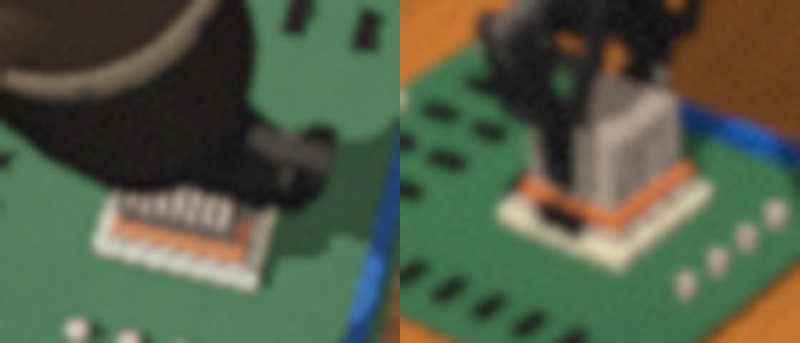

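The sink follows the hand: it has moved about 5 mm and the copper edge is now almost at the black short stop (side view around (560,210)). Continuing.

```bash
python3 -m pendant '[[0.05,0.2,0,0,0,0,-1],[0.05,0.2,0,0,0,0,-1],[0.05,0.2,0,0,0,0,-1]]' 30
```

```text
t: 15.6
position: [0.5182, 0.1561, 0.0342]
tcp_rot: [-3.14, 0.002, 1.412]
wrist_force: [-5.9, -3.7, 2.2]
finger_gap: 0.537
```

```bash
python3 -m pendant '[[0,0.2,0,0,0,0,-1],[0,0.2,0,0,0,0,-1],[0,0.2,0,0,0,0,-1]]' 30
```

```text
t: 15.9
position: [0.5182, 0.1564, 0.0342]
tcp_rot: [-3.14, 0.002, 1.412]
wrist_force: [-4.6, -4.5, 2.0]
finger_gap: 0.529
```

```bash
python3 -m pendant '[[0.03,0.2,0,0,0,0,-1],[0.03,0.2,0,0,0,0,-1],[0.03,0.2,0,0,0,0,-1]]' 30
```

```text
t: 16.2
position: [0.5182, 0.1564, 0.0342]
tcp_rot: [-3.14, 0.002, 1.412]
wrist_force: [-4.6, -4.0, 2.0]
finger_gap: 0.536
```

```bash
python3 -m pendant '[[0.03,0.2,0,0,0,0,-1],[0.03,0.2,0,0,0,0,-1],[0.03,0.2,0,0,0,0,-1]]' 30
```

```text
t: 16.5
position: [0.5183, 0.1564, 0.0342]
tcp_rot: [-3.14, 0.002, 1.412]
wrist_force: [-3.8, -5.0, 2.8]
finger_gap: 0.533
```

Motion stopped at y=0.1564 m, so it is touching the short stop. I'll raise the push gradually, allowing for 3–4 N of sliding friction in the reading.

```bash
python3 -m pendant '[[0.08,0.3,0.05,0,0,0,-1],[0.08,0.3,0.05,0,0,0,-1],[0.08,0.3,0.05,0,0,0,-1]]' 30
```

```text
t: 16.8
position: [0.5182, 0.1564, 0.0342]
tcp_rot: [-3.14, 0.003, 1.412]
wrist_force: [-5.2, -6.6, 3.0]
finger_gap: 0.536
```

```bash
python3 -m pendant '[[0.05,0.2,0,0,0,0,-1],[0.05,0.2,0,0,0,0,-1],[0.05,0.2,0,0,0,0,-1]]' 30;  python3 -c "
from workcell import bot;s=bot.observe();print(s['ft_torque'])"
```

```text
t: 17.1
position: [0.5183, 0.1565, 0.0342]
tcp_rot: [-3.14, 0.003, 1.412]
wrist_force: [-4.3, -7.1, 2.5]
finger_gap: 0.53
[-2.62809877  1.40238696 -0.06730611]
```

Holding about 7.5 N along y (friction included), with a touch more against the long stop.

```bash
python3 -m pendant '[[0.15,0,0.05,0,0,0,-1],[0.15,0,0.05,0,0,0,-1],[0.15,0,0.05,0,0,0,-1],[0.15,0,0.05,0,0,0,-1],[0.15,0,0.05,0,0,0,-1],[0.15,0,0.05,0,0,0,-1]]' 30
```

```text
t: 17.7
position: [0.5182, 0.1565, 0.0342]
tcp_rot: [-3.14, 0.003, 1.411]
wrist_force: [-4.9, -6.2, 2.0]
finger_gap: 0.534
```

```bash
python3 -m pendant '[[0,0,0,0,0,0,-1],[0,0,0,0,0,0,-1],[0,0,0,0,0,0,-1],[0,0,0,0,0,0,-1],[0,0,0,0,0,0,-1],[0,0,0,0,0,0,-1]]' 30
```

```text
t: 18.3
position: [0.5182, 0.1565, 0.0342]
tcp_rot: [-3.14, 0.003, 1.411]
wrist_force: [-4.4, -7.0, 2.5]
finger_gap: 0.53
```

```bash
python3 -m pendant '[[-0.1,-0.3,0.1,0,0,0,-1],[-0.1,-0.3,0.1,0,0,0,-1],[-0.1,-0.3,0.1,0,0,0,-1]]' 30
```

```text
t: 18.6
position: [0.5182, 0.1564, 0.0342]
tcp_rot: [-3.14, 0.002, 1.411]
wrist_force: [-3.5, -5.9, 1.3]
finger_gap: 0.533
```

```bash
python3 -m pendant '[[-0.05,-0.3,0,0,0,0,-1],[-0.05,-0.3,0,0,0,0,-1],[-0.05,-0.3,0,0,0,0,-1]]' 30
```

```text
t: 18.9
position: [0.5183, 0.1564, 0.0342]
tcp_rot: [-3.14, 0.002, 1.412]
wrist_force: [-5.3, -3.6, 0.9]
finger_gap: 0.534
```

Unloaded to about 4 N. Now opening gently.

```bash
python3 -m pendant '[[-0.1,-0.1,0,0,0,0,0.1],[-0.2,-0.2,0,0,0,0,0.15],[-0.2,-0.2,0,0,0,0,0.2],[-0.2,-0.2,0,0,0,0,0.3],[-0.2,-0.2,0,0,0,0,0.4],[-0.2,-0.2,0,0,0,0,0.4]]' 20
python3 - <<'E'
from h import *
row=[]
for n in("top","side"):
    p,d=vision.grab_frame(n); np.savez(f"{n}6.npz",p=p,d=d)
    row.append(cv2.resize(p[160:220,220:290] if n=="top" else p[190:250,245:315],(400,343),interpolation=cv2.INTER_CUBIC)[:,:,::-1])
cv2.imwrite("pics/set6.png",np.hstack(row)); print(bot.observe()["wrist_force"])
E
```

```text
t: 19.5
position: [0.5194, 0.1578, 0.0348]
tcp_rot: [3.141, -0.001, 1.412]
wrist_force: [0.1, -0.7, -0.7]
finger_gap: 0.699
[ 0.59580933 -0.52524883  0.05133258]
```

View pics/set6.png

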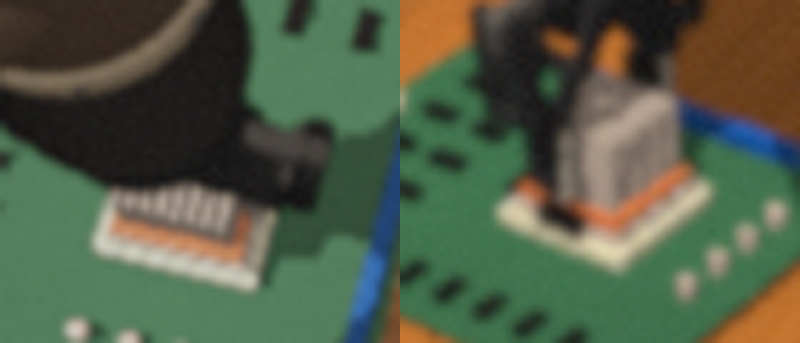

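Released with forces at zero, and the sink is still against the stops. Retracting straight up, then aside.

```bash
python3 -m pendant '[[0,0,3,0,0,0,0.4],[0,0,10,0,0,0,0.4],[0,0,30,0,0,0,0.4],[0,0,60,0,0,0,0.4],[0,0,100,0,0,0,0.4],[0,0,140,0,0,0,0.4],[0,-40,160,0,0,0,0.4],[0,-85,160,0,0,0,0.4],[0,-130,160,0,0,0,0.4],[0,-175,160,0,0,0,0.4],[0,-220,160,0,0,0,0.4],[0,-250,160,0,0,0,0.4],[0,-250,160,0,0,0,0.4],[0,-250,160,0,0,0,0.4]]' 20
python3 - <<'E'
from h import *
row=[]
for n in("top","side"):
    p,d=vision.grab_frame(n); np.savez(f"{n}7.npz",p=p,d=d)
    row.append(cv2.resize(p[160:220,220:290] if n=="top" else p[190:250,245:315],(400,343),interpolation=cv2.INTER_CUBIC)[:,:,::-1])
    p=p.astype(np.float32); im=rectify(n,p,.024,half=50,s=4); B=im[:,:,0]-im[:,:,2]
    def edge(v,lo):
        v=cv2.GaussianBlur(v[None],(0,0),1.5)[0]; g=np.gradient(v); i=np.argmax(g);j=np.argmin(g); return lo+i/4,lo+j/4
    A=lambda v:int((v+50)*4)
    for y0 in(-18,-14,-6,2,10): print(n,y0,edge(B[A(y0):A(y0+8),A(-40):A(-15)].mean(0),-40))
    if n=="top": print("y",edge(B[A(-45):A(45),A(-25):A(-22)].mean(1),-45))
    else: print("y",[edge(B[A(10):A(40),A(x0):A(x0+8)].mean(1),10) for x0 in(-20,-10,0,10)])
cv2.imwrite("pics/set7.png",np.hstack(row)); 
z=np.load("top7.npz");d=z["d"];p=z["p"]; c=vision.get_calibration("top");K=c["intrinsics"];V=np.array(c["view"])
v,u=np.mgrid[160:225,220:290]; v=v.ravel();u=u.ravel(); q=np.linalg.inv(K)@np.vstack([u,v,np.ones(len(u))])*d[v,u]; w=(V[:3,:3].T@(q-V[:3,3:])).T*1000
w=w[(w[:,2]>55)&(w[:,2]<80)]; l=w[:,:2]-P0; print("fin tops",np.median(w,0).round(1),cv2.minAreaRect(np.c_[l@XH,l@YH].astype(np.float32)))
A=np.c_[w[:,:2]-w[:,:2].mean(0),np.ones(len(w))]; print("tilt",np.linalg.lstsq(A,w[:,2],rcond=None)[0])
E
```

```text
t: 21.0
position: [0.5189, -0.0933, 0.1951]
tcp_rot: [3.141, -0.0, 1.41]
wrist_force: [0.2, 0.2, 1.0]
finger_gap: 0.702
top -18 (np.float64(-37.75), np.float64(-30.5))
top -14 (np.float64(-36.75), np.float64(-30.25))
top -6 (np.float64(-36.25), np.float64(-39.0))
top 2 (np.float64(-31.75), np.float64(-17.25))
top 10 (np.float64(-37.25), np.float64(-39.5))
y (np.float64(15.0), np.float64(-23.0))
side -18 (np.float64(-24.5), np.float64(-16.25))
side -14 (np.float64(-25.0), np.float64(-16.25))
side -6 (np.float64(-24.25), np.float64(-16.25))
side 2 (np.float64(-24.5), np.float64(-16.25))
side 10 (np.float64(-24.5), np.float64(-16.25))
y [(np.float64(19.25), np.float64(28.25)), (np.float64(16.5), np.float64(28.25)), (np.float64(16.5), np.float64(28.25)), (np.float64(17.0), np.float64(28.0))]
fin tops [nan nan nan] ((0.0, 0.0), (0.0, 0.0), 0.0)
tilt [0. 0. 0.]
  return _methods._mean(a, axis=axis, dtype=dtype,
  ret = um.true_divide(
<stdin>:17: RuntimeWarning: Mean of empty slice.
```

View pics/set7.png

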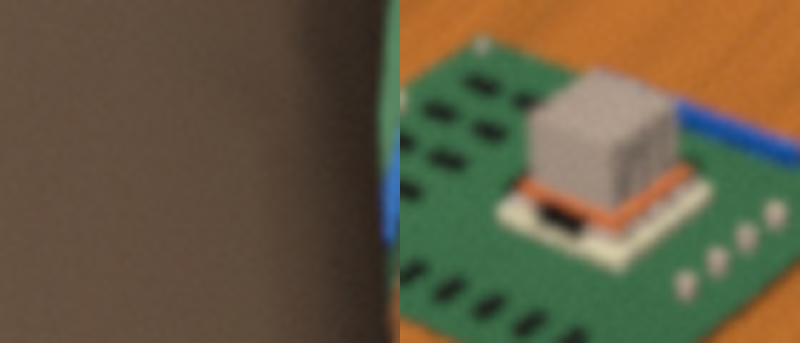

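The side view shows the sink flat and square, its copper edge touching the black short stop (crop about (545,205)). The arm blocks the top view, so I'll move further aside to check it.

```bash
python3 -m pendant '[[0,-45,0,0,0,0,0.4],[0,-90,0,0,0,0,0.4],[0,-135,0,0,0,0,0.4],[0,-180,0,0,0,0,0.4],[-20,-225,0,0,0,0,0.4],[-40,-270,0,0,0,0,0.4],[-60,-310,0,0,0,0,0.4],[-80,-340,0,0,0,0,0.4],[-80,-340,0,0,0,0,0.4],[-80,-340,0,0,0,0,0.4]]' 20
python3 - <<'E'
from h import *
n="top"
p,d=vision.grab_frame(n)
cv2.imwrite("pics/full8.png",p[:,:,::-1])
a=cv2.resize(p[160:220,220:290],(400,343),interpolation=cv2.INTER_CUBIC)[:,:,::-1]
r=rectify(n,p,.024,half=50,s=4)[:343,:,::-1]
cv2.imwrite("pics/set8.png",np.hstack([a,r]))
im=rectify(n,p.astype(np.float32),.024,half=50,s=4); B=im[:,:,0]-im[:,:,2]
def edge(v,lo):
    v=cv2.GaussianBlur(v[None],(0,0),1.5)[0]; g=np.gradient(v); return lo+np.argmax(g)/4,lo+np.argmin(g)/4
A=lambda v:int((v+50)*4)
for y0 in(-22,-14,-6,2,10,16): print(y0,edge(B[A(y0):A(y0+8),A(-40):A(-15)].mean(0),-40))
print("y",edge(B[A(-45):A(45),A(-25):A(-22)].mean(1),-45))
c=vision.get_calibration(n);K=c["intrinsics"];V=np.array(c["view"])
v,u=np.mgrid[160:225,220:290]; v=v.ravel();u=u.ravel(); q=np.linalg.inv(K)@np.vstack([u,v,np.ones(len(u))])*d[v,u]; w=(V[:3,:3].T@(q-V[:3,3:])).T*1000
w=w[(w[:,2]>58)&(w[:,2]<80)]; l=w[:,:2]-P0; print("fin tops",len(w),np.median(w,0).round(1),cv2.minAreaRect(np.c_[l@XH,l@YH].astype(np.float32)))
E
```

```text
t: 22.1
position: [0.4392, -0.4323, 0.1946]
tcp_rot: [-3.141, -0.0, 1.412]
wrist_force: [0.5, 0.4, -0.5]
finger_gap: 0.705
-22 (np.float64(-26.25), np.float64(-19.25))
-14 (np.float64(-26.25), np.float64(-19.25))
-6 (np.float64(-26.0), np.float64(-19.0))
2 (np.float64(-26.5), np.float64(-19.5))
10 (np.float64(-26.5), np.float64(-19.5))
16 (np.float64(-26.25), np.float64(-19.5))
y (np.float64(-26.5), np.float64(29.0))
fin tops 292 [520.1 156.4  65.9] ((0.9350318908691406, -0.08872413635253906), (46.63825225830078, 46.63685989379883), 89.83267211914062)
```

View pics/set8.png

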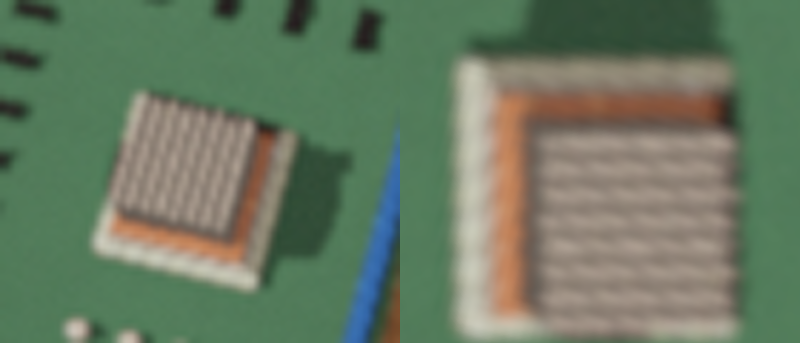

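View pics/full8.png

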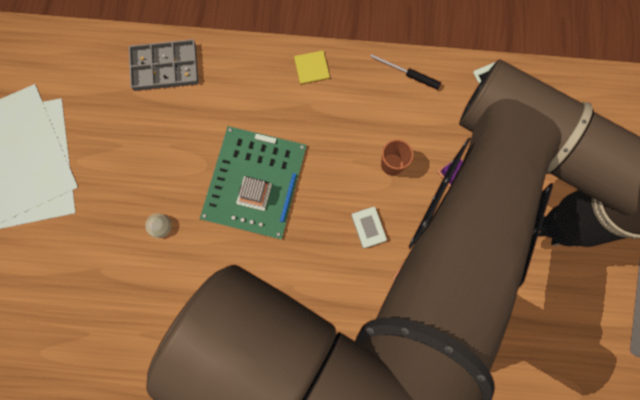

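The top view shows the sink at (254,190), square on the lid. Pot (397,158), module (369,228) and paperweight (158,226) are where they were. Fin tops are at z=65.9 mm (expected 66), squareness is within 0.2°, and the centre is within about 1 mm of the measured processor centre.

```bash
python3 -c "
from workcell import bot; print(bot.sign_off())"
```

```text
the job is handed in; nothing more can be done
None
```

The heat sink is home on the processor against both stops, and I handed the job in at about 22 s of the 72 s allowed.

**What I did**
- I picked up the silver heat sink by its outer fins and set it down about 4 mm clear of both stops.
- I slid it onto the long stop and held it there about 1.2 s at 5–6 N.
- I slid it along to the short stop, kept it against the long stop, and held it there about 1.5 s.
- I then eased off, released it and backed the arm away.

**Last checks**
- **Seating:** the fin tops are at 65.9 mm (66 expected), so it is flat. It is square to about 0.2°.
- **Position:** it is centred within about 1 mm, which is the limit of the camera measurement. The touch on the long stop came where the images predicted.
- **Surroundings:** the pot, module and paperweight are where they were. The wrist force read about zero after release.

**Where the readings disagreed**
- **Short stop distance:** the sink touched the short stop about 5 mm along, where the images had suggested about 4 mm.
- **Pressing force:** during the short-stop press the wrist read about 7–7.7 N, of which I estimate 3–4 N was sliding friction. The push against the long stop was down to roughly 3–4 N then, below the 6 N asked for.
- **Downward force:** it reached about 7 N for a moment twice before I eased it off.

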